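# Snap the spare roller into the tubing rest

## Task

Take the smooth steel roller out of its wooden rack and press it straight down between the two spring clips of the tubing rest, so that its chamfered axle ends spread the clips and it snaps fully home in the notches with both clips closed over its ends, then let go. Feel your way down, never load the rest with more than 35 N and never drop the roller; leave the grooved roller and the two jars where they are.

Things in the scene. Friction and masses are not known exactly. Their poses are not given: they have to be found in the camera images.
- roller: The smooth roller, lying: dark steel drum 30 mm diameter, 56 mm long, with a bright steel axle stub 16 mm diameter at each end, 90 mm long over all; the last 3 mm of each stub taper to a 4 mm end face. About 300 g. Origin: its middle, on its axis. Its y axis is the roller's axis (it may roll about it). It lies in rack_a, 45 mm above the bench; grip the drum at its middle from above, across the axis.
- grooved_roller: Another dark steel roller of the same diameter, but with a deep 20 mm wide groove round its middle (20 mm diameter) and blunt, shorter axles (82 mm over all). It lies in rack_b. Origin at its middle, y along its axis. Not to be moved.
- rest: Tubing rest, fixed: steel foot 110 mm diameter, 12 mm high, a post and an aluminium head. Origin: centre of the foot's underside, z up. The head is locked on the post at a height that is NOT measured: the fully seated place ('seat', roller axis along the rest's y) is above the origin, anywhere from 83 to 117 mm above the bench. Find it by feel. A roller let go half way down may stick there.
- seat_low (a point): Fixed point on the rest's axis 83 mm above the bench: the seated roller's middle when the head is lowest (it does not follow the head). The head: plate 40 (x) by 106 (y) mm, its top 30 mm under the seated axis; two end plates 6 mm thick at y = +-34 mm with notches (flat floor, 45-degree flanks, mouth 38 mm wide), so a seated roller has 2 mm play in x and 3 mm in y each way. Landing on the notch floors is hard: stop there.
- clip_left (a joint): The spring leaf at the head's + y end, 18 mm wide, with an inward bead (beads 85 mm apart), turning outwards: 0 rad empty, 0.08 while an axle end passes, 0 to 0.02 closed over a seated axle. 
- clip_right (a joint): The spring leaf at the head's - y end, 18 mm wide, with an inward bead (beads 85 mm apart), turning outwards: 0 rad empty, 0.08 while an axle end passes, 0 to 0.02 closed over a seated axle. The chamfers meet the beads about 14 mm above the seated height; pushing past takes 8 to 20 N; 7 to 10 mm lower the clips snap over the ends and the force drops; then little force until it lands.
- rack_a: The smooth roller's wooden rack, fixed: base 70 (x) by 110 (y) by 10 mm; end boards 8 mm thick at y = +-35 mm have V notches for a roller's axles: axis along y, 45 mm above the bench, fingers free between the boards. Origin: centre of its underside. The two racks may have changed places.
- rack_b: The grooved roller's wooden rack, fixed: base 70 (x) by 110 (y) by 10 mm; end boards 8 mm thick at y = +-35 mm have V notches for a roller's axles: axis along y, 45 mm above the bench, fingers free between the boards. Origin: centre of its underside. 
- frit_jar: Small lidded glass jar, 48 mm diameter, 55 mm tall, with a paper label. Origin: centre of its underside. Leave it alone.
- frit_jar2: Small lidded glass jar, 44 mm diameter, 50 mm tall, black lid. Origin: centre of its underside. Leave it alone.
Mind the look-alikes: they are no part of the job. What is shaped like the rest but yellow is not meant.

How it is judged (in metres and radians):
On the way:
1. the smooth roller has been lifted out of its rack (distance of roller from where it was at the start of the episode above 0.05 m), for 0.1 s.
At the end, for the whole second after the job is handed in: The smooth roller lies at rest in both notches of the tubing rest: its middle within 5 mm of the fully seated place ('seat'; most of that is the notches' play), its axis within 0.08 rad of the rest's, both clips closed over its ends (below 0.045 rad), let go (distance between roller and seat below 0.005 m and angle between the y axis of roller and the y axis of rest, either way round below 0.08 rad and value of joint each of clip_left, clip_right below 0.045 rad and linear speed of roller below 0.02 m/s); the robot touches nothing.
It fails at once if the roller is pressed on the tubing rest with more than 35 N (contact force between roller and rest above 35 N).
It fails at once if the roller is dropped (moving freely at over 0.3 m/s with no finger holding it) (contact force between the fingers and roller below 0.5 N and linear speed of roller above 0.3 m/s).
It fails at once if the grooved roller is moved by more than 20 mm (distance of grooved_roller from where it was at the start of the episode above 0.02 m).
It fails at once if the labelled jar is moved by more than 20 mm (distance of frit_jar from where it was at the start of the episode above 0.02 m).
It fails at once if the black-lidded jar is moved by more than 20 mm (distance of frit_jar2 from where it was at the start of the episode above 0.02 m).
It also fails if it takes over 58 s, if anything falls off the work surface, if the arm or the gripper's body presses on something with over 40 N, if the wrist force passes 120 N, or if a joint passes its speed limit or range.

## Robot

A 6-joint arm with a two-finger parallel gripper is mounted at the origin on the work surface. World frame = base frame: x ahead of the robot, y to its left, z up, the work surface at z = 0. Lengths are in mm, angles in rad, forces in N, time in s.
With the tool pointing down it reaches from about 300 to 775 mm from the base axis. Payload 14.6 kg.
Tool frame: the origin (TCP) lies between the finger pads; the fingertips stand 11 mm ahead of it and the grasp point (between the pads) lies 8 mm behind it; z points along the fingers, y is the line along which they close (so a half turn about z gives the same grasp; the last joint's range is limited). The gripper opens to 85 mm and grips with 20 to 120 N. Pads are 22 mm wide; open, the fingers measure 114 mm over their backs; the gripper's body (76 mm by 85 mm) begins 54 mm behind the grasp point. The pads swing forward as they close: fully open they stand 13 mm farther back than shut.
Start: joints at [1.176, 0.3, 1.521, -0, 1.321, -0.067], TCP at [177.076, 520.705, 242.281] pointing down, gripper open.
Joint ranges: [-3.03, 3.03], [-0.79, 2.21], [0.23, 2.52], [-1.04, 4.18], [0, 3.07], [-2.55, 2.55]. Speed limits (rad/s): [2.22, 2.22, 2.57, 3.14, 3.14, 3.14].

## Interface

Orientations are given as a rotation vector (axis times angle).
In Python, from plant import telemetry, eyes, job gives the robot as it stands. The module is installed in compiled form; this text tells all that it offers.
- The arm moves only by the tool arm_command, never from a script. Its argument "deltas" is a list of rows, each an object of numbers: "x", "y", "z": the shift along the tool's x, y, z in cm; "rx", "ry", "rz": the turn, a rotation vector about the tool's x, y, z in degrees. In form: [{"x": .., "y": .., "z": .., "rx": .., "ry": .., "rz": ..}, ...]. A call has 1 to 10 rows; each row shifts and turns the commanded pose from where the row before left it, along the tool's axes as they then stand; what a row does not reach is not made up. A row lasts 1/10 s, in which the tool goes at most 50 mm and 8.59 degrees, less where a joint would pass 70% of its speed; a pose out of reach is approached as far as the arm can. A call with a gripper value outside its range is refused whole. "hand" is the gripper's target within -1 to 1 (shut at 1, half-way at 0, fully open at -1), set as the call begins (left out, the last holds). The fingers move at their own pace and stop on an object; "grip_force" is the grip in N (left out, the last holds). Time passes only in rows, so rows that do not move let the fingers close. It gives the time, the measured TCP pose, the force, the opening and the grip force at its end, in the units of the state.
- telemetry.get_state(): the state, without advancing time (a new reading comes with each control period).
- eyes.get_image(name): name is "side" or "top" or "wrist"; returns the picture (384x512x3 uint8, red, green, blue); there is no depth.
- eyes.calibration(name): a dict with "K" (3x3 intrinsics, pixels), "pose" (4x4, takes a point from camera to world coordinates); the wrist camera has in their place "T_tool_cam" (4x4, takes a point from camera to tool coordinates, whose origin is the TCP and whose axes are the flange's). Camera axes: x right, y up, looking along -z (the intrinsics and any distortion apply to the point x, -y, -z); pixel columns grow to the right and rows downward; lengths in mm; the calibration is good to about 2 mm. A picture is of the moment at which its call begins: read the wrist's pose just before it. calibration takes no time and is no camera call.
- job.close_job(): hands the job in; it is judged then, once.
The state is a dict: "clock": time; "joint_pos": joint angles; "qvel": joint speeds; "joint_efforts": joint torques, N m; "tool_pos": TCP position; "tcp_rot": TCP orientation; "contact_force": force on the tool from outside, world axes, zero at the start; "ft_torque": the same for the moment, N m; "opening": finger opening in mm; "grasp_force": force on a finger pad.
Only numpy, scipy, OpenCV 4.12 (cv2) and the standard library are available. Lean on these libraries where they do the work, as an engineer would, in place of code of your own. Each camera call takes 0.05 s, during which the arm holds its last target. There are 200 camera calls.

## Working session

There is one attempt and no reset: what is moved stays moved. The work goes in short steps, Python scripts to look and compute and a tool call to move; the robot and the scene stay as the last step left them, time stands still between calls to the robot, and variables do not carry over. Pictures are saved under pics/ and viewed, at most 10 in all, crops included, and the job is handed in when it is done.

Besides the shell and the picture viewer there is one more tool, called after "Emit:" as name(argument=value, ...), one argument or row to a line, values as JSON. arm_command: Moves the arm, as the interface text tells. Its arguments: {"type":"object","properties":{"deltas":{"type":"array"},"hand":{"type":"number"},"grip_force":{"type":"number"}},"required":["deltas"]}

```bash
mkdir -p pics
cat > h.py <<'E'
import numpy as np, cv2
from scipy.spatial.transform import Rotation as R
from plant import telemetry, eyes, job
def cam(name, st=None):
    c=eyes.calibration(name)
    if name=='wrist':
        st=st or telemetry.get_state()
        T=np.eye(4);T[:3,:3]=R.from_rotvec(st['tcp_rot']).as_matrix();T[:3,3]=st['tool_pos']
        return np.array(c['K']),T@np.array(c['T_tool_cam']),c
    return np.array(c['K']),np.array(c['pose']),c
def ray(K,P,uv,z):
    d=np.linalg.inv(K)@[uv[0],uv[1],1.]; d=P[:3,:3]@np.array([d[0],-d[1],-d[2]])
    o=P[:3,3]; return o+d*(z-o[2])/d[2]
def proj(K,P,p):
    q=np.linalg.inv(P)@np.r_[p,1]; q=K@[q[0],-q[1],-q[2]]; return q[:2]/q[2]
E
python3 - <<'E'
from h import *
st=telemetry.get_state();print(st)
for n in('top','side'):
    print(n,eyes.calibration(n)); 
t=eyes.get_image('top');s=eyes.get_image('side')
cv2.imwrite('pics/a.png',cv2.resize(t[...,::-1],(800,600)))
cv2.imwrite('pics/s.png',s[...,::-1])
print(eyes.calibration('wrist'))
E
```

```text
{'clock': 0.0, 'joint_pos': array([ 1.17641853e+00,  3.00473799e-01,  1.52157562e+00, -5.07493392e-06,
        1.32069554e+00, -6.65988403e-02]), 'qvel': array([-0.0011433 ,  0.00152014,  0.00073856, -0.00031724, -0.00077947,
        0.00023042]), 'joint_efforts': array([-2.53954422e-04, -5.43492186e+01, -3.61796665e+01, -2.12588338e-05,
        3.90181740e-03,  2.95563586e-05]), 'tool_pos': array([176.98709939, 520.51554399, 241.72213642]), 'tcp_rot': array([-5.12527980e-01, -3.09924063e+00,  1.76377755e-03]), 'contact_force': array([-0.50056011,  1.16740045,  0.51778046]), 'ft_torque': array([-0.04975751,  0.04008704, -0.03976081]), 'grasp_force': 0.0, 'opening': 85.37863539465931}
top {'K': array([[370.87439706,   0.        , 259.08580216],
       [  0.        , 370.87439706, 194.08531915],
       [  0.        ,   0.        ,   1.        ]]), 'pose': array([[ 1.91883537e-02,  9.95190975e-01, -9.60558734e-02,
         4.21455816e+02],
       [-9.99641612e-01,  2.08899916e-02,  1.67408224e-02,
         1.10179988e+01],
       [ 1.86669218e-02,  9.57002193e-02,  9.95235155e-01,
     
[... 440 characters left out ...]
89808e+02],
       [-1.19889728e-02,  8.66242784e-01,  4.99479432e-01,
         5.56637947e+02],
       [ 0.00000000e+00,  0.00000000e+00,  0.00000000e+00,
         1.00000000e+00]])}
{'K': array([[306.84356864,   0.        , 254.4293093 ],
       [  0.        , 306.84356864, 195.59199145],
       [  0.        ,   0.        ,   1.        ]]), 'T_tool_cam': array([[-2.99105374e-04,  9.63105378e-01,  2.69124399e-01,
         6.99937109e+01],
       [ 9.99999950e-01,  3.16120379e-04, -1.98862612e-05,
         4.39889052e-01],
       [-1.04228272e-04,  2.69124379e-01, -9.63105424e-01,
        -1.32858403e+02],
       [ 0.00000000e+00,  0.00000000e+00,  0.00000000e+00,
         1.00000000e+00]])}
```

View pics/a.png

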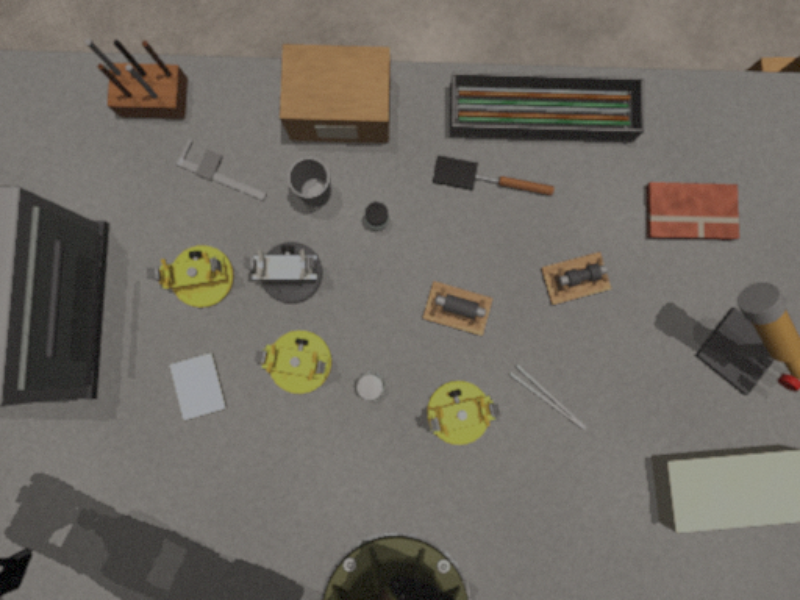

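View pics/s.png

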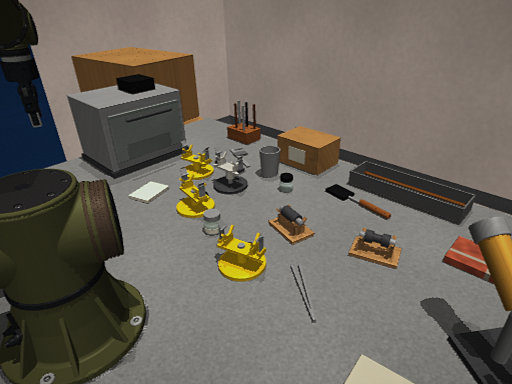

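The smooth roller looks to be in the rack at (460,306) in the 800 px view. The grooved one looks to be at (582,276). The grey rest is at (287,270), and the three yellow rests are decoys. I'll confirm with one enlarged crop.

Run:
```python
from h import *
t=eyes.get_image('top')
a=t[165:225,260:400]; b=t[145:205,145:225]
cv2.imwrite('pics/c.png',np.hstack([cv2.resize(a,None,fx=3.6,fy=3.6,interpolation=2),cv2.resize(b,None,fx=3.6,fy=3.6,interpolation=2)])[...,::-1])
K,P,_=cam('top')
for n,uv,z in(('smooth',(460,306),45),('groov',(582,276),45),('rest foot',(291,272),12)): print(n,ray(K,P,(uv[0]*.64,uv[1]*.64),z).round(1))
```

```text
smooth [513.3 -99.4  45. ]
groov [ 569.4 -308.6   45. ]
rest foot [570.2 195.2  12. ]
```

View pics/c.png

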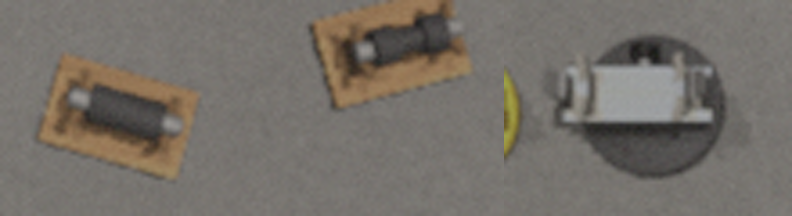

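The crop shows the smooth, uninterrupted drum at crop (124,111) in the left rack, which is the target. The roller at (405,42) has a necked middle, so it's the grooved one. The grey rest is at (640,95). I'll look at the rest on the way.

Emit:
arm_command(
  deltas=[
    {"x":-3.1,"y":-2.8},
    {"x":-3.1,"y":-2.8},
    {"x":-3.1,"y":-2.8},
    {"x":-3.1,"y":-2.8},
    {"x":-3.1,"y":-2.8},
    {"x":-3.2,"y":-2.8},
    {"x":-3.6,"y":-0.2,"z":-0.2},
    {"x":-3.6,"y":-0.2,"z":-0.2},
    {"x":-3.6,"y":-0.2,"z":-0.2},
    {"x":-3.6,"y":-0.2,"z":-0.2},
  ],
  hand=-1,
)

```text
invalid input
```

Emit:
arm_command(
  deltas=[
    {"x":-3.6,"y":-0.1,"z":-0.2},
    {"x":-3.6,"y":-0.1,"z":-0.2},
    {"x":-3.6,"y":-0.1,"z":-0.2},
    {"x":-3.6,"y":-0.1,"z":-0.2},
    {"rz":8},
    {"rz":8},
    {"rz":8},
    {"rz":8},
    {"rz":8},
    {"rz":8},
  ],
)

```text
invalid input
```

Emit:
arm_command(
  deltas=[
    {"rz":8},
    {"rz":8},
    {"rz":7.3},
    {},
    {},
  ],
)

```text
invalid input
```

Run:
```python
from h import *
st=telemetry.get_state();print(st['clock'],st['tool_pos'],st['tcp_rot'],st['joint_pos'])
w=eyes.get_image('wrist');cv2.imwrite('pics/w1.png',cv2.resize(w[...,::-1],(800,600)))
np.save('w1.npy',np.r_[st['tool_pos'],st['tcp_rot']])
```

```text
0.15 [177.02188411 520.55698431 241.84547786] [-5.12584740e-01 -3.09930970e+00  1.38664719e-03] [ 1.17639767e+00  3.00358475e-01  1.52143362e+00 -2.60534309e-05
  1.32070144e+00 -6.65860144e-02]
```

View pics/w1.png

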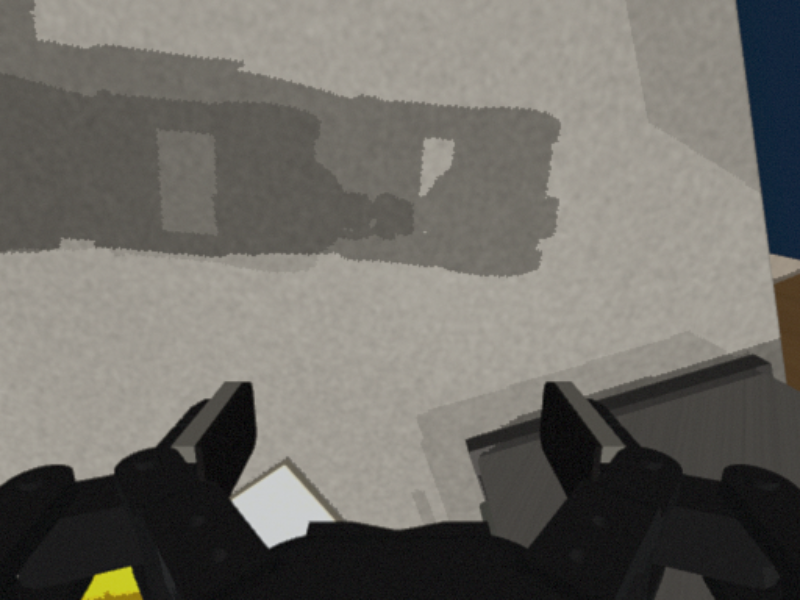

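The move was refused, so I'll try full rows. The wrist view shows the oven at lower right (470,440), so I'll go along tool −y first to clear it.

Emit:
arm_command(
  deltas=[
    {"x":0.0,"y":-3.0,"z":0.0,"rx":0.0,"ry":0.0,"rz":0.0},
    {"x":-0.6,"y":-3.4,"z":-0.2,"rx":0.0,"ry":0.0,"rz":0.0},
  ],
  hand=-1,
  grip_force=60,
)

```text
clock: 0.4
tool_pos: [161.6, 457.5, 243.4]
tcp_rot: [-0.512, -3.099, 0.002]
contact_force: [-0.2, -0.9, -0.2]
opening: 85.5
grasp_force: 0.0
```

Emit:
arm_command(
  deltas=[
    {"x":-3.6,"y":-2.1,"z":-0.2,"rx":0,"ry":0,"rz":0},
    {"x":-3.6,"y":-2.1,"z":-0.2,"rx":0,"ry":0,"rz":0},
    {"x":-3.6,"y":-2.1,"z":-0.2,"rx":0,"ry":0,"rz":0},
    {"x":-3.6,"y":-2.1,"z":-0.2,"rx":0,"ry":0,"rz":0},
    {"x":-3.6,"y":-2.1,"z":-0.2,"rx":0,"ry":0,"rz":0},
    {"x":-3.6,"y":-0.2,"z":-0.2,"rx":0,"ry":0,"rz":0},
    {"x":-3.6,"y":-0.2,"z":-0.2,"rx":0,"ry":0,"rz":0},
    {"x":-3.6,"y":-0.2,"z":-0.2,"rx":0,"ry":0,"rz":0},
    {"x":-3.6,"y":-0.2,"z":-0.2,"rx":0,"ry":0,"rz":0},
    {"x":-3.6,"y":-0.2,"z":0,"rx":0,"ry":0,"rz":0},
  ],
)

```text
clock: 1.4
tool_pos: [467.3, 232.6, 262.4]
tcp_rot: [0.513, 3.099, 0.0]
contact_force: [-0.1, 0.3, -0.5]
opening: 85.6
grasp_force: 0.0
```

Emit:
arm_command(
  deltas=[
    {"x":-3.6,"y":-0.1,"z":0,"rx":0,"ry":0,"rz":0},
    {"x":-3.6,"y":-0.1,"z":0,"rx":0,"ry":0,"rz":0},
    {"x":-3.6,"y":-0.1,"z":0,"rx":0,"ry":0,"rz":0},
    {"x":0,"y":0,"z":0,"rx":0,"ry":0,"rz":8},
    {"x":0,"y":0,"z":0,"rx":0,"ry":0,"rz":8},
    {"x":0,"y":0,"z":0,"rx":0,"ry":0,"rz":8},
    {"x":0,"y":0,"z":0,"rx":0,"ry":0,"rz":8},
    {"x":0,"y":0,"z":0,"rx":0,"ry":0,"rz":8},
    {"x":0,"y":0,"z":0,"rx":0,"ry":0,"rz":8},
    {"x":0,"y":0,"z":0,"rx":0,"ry":0,"rz":8},
  ],
)

```text
clock: 2.4
tool_pos: [567.2, 195.8, 262.0]
tcp_rot: [-1.915, -2.49, 0.001]
contact_force: [-0.0, -0.2, -0.3]
opening: 85.7
grasp_force: 0.0
```

Emit:
arm_command(
  deltas=[
    {"x":0,"y":0,"z":0,"rx":0,"ry":0,"rz":8},
    {"x":0,"y":0,"z":0,"rx":0,"ry":0,"rz":7.3},
    {"x":0,"y":0,"z":0,"rx":0,"ry":0,"rz":0},
    {"x":0,"y":0,"z":0,"rx":0,"ry":0,"rz":0},
  ],
)

```text
clock: 2.8
tool_pos: [567.2, 195.8, 262.1]
tcp_rot: [-2.219, -2.224, 0.0]
contact_force: [-0.2, -0.0, 0.2]
opening: 85.6
grasp_force: 0.0
```

Run:
```python
from h import *
st=telemetry.get_state();print(st['clock'],st['tool_pos'],st['tcp_rot'],st['joint_pos'])
w=eyes.get_image('wrist');cv2.imwrite('pics/w2.png',cv2.resize(w[...,::-1],(800,600)))
np.save('w2.npy',np.r_[st['tool_pos'],st['tcp_rot']])
```

```text
2.8 [567.2101527  195.79648117 262.13048103] [-2.21866288e+00 -2.22403704e+00  3.56958827e-04] [ 2.71353283e-01  3.99232425e-01  1.34177298e+00 -1.40851307e-06
  1.40084763e+00  2.68934200e-01]
```

View pics/w2.png

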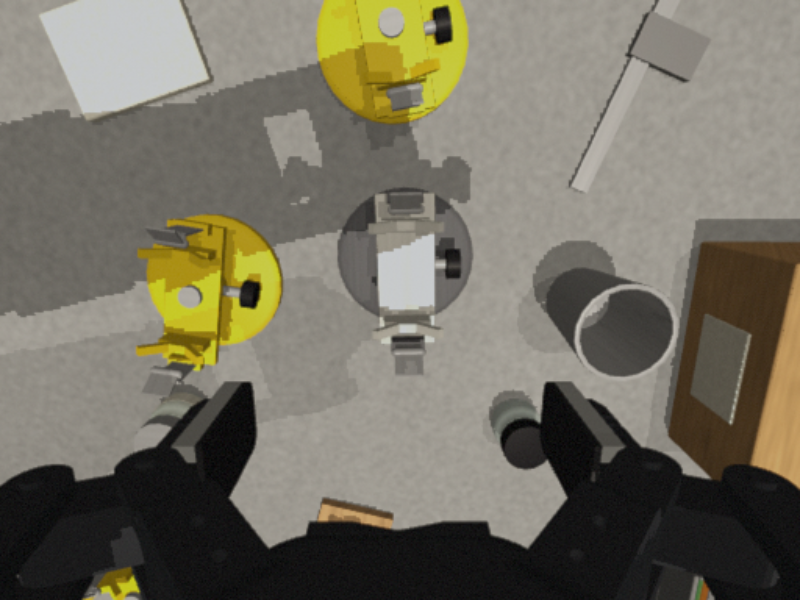

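The rest is well in view. The foot circle is centred at about (405,254) and the head plate spans columns 376–436. The jars are at (170,420) and (522,440), and the rack edge at (355,515). Next I'll refine the rest pose numerically.

Run:
```python
from h import *
s=np.load('w2.npy');st=dict(tool_pos=s[:3],tcp_rot=s[3:])
K,P,_=cam('wrist',st)
im=cv2.imread('pics/w2.png');g=cv2.cvtColor(im,cv2.COLOR_BGR2GRAY)
print('row profile', g[270,330:480:2].tolist())
# plate edges by row
L=[];Rr=[]
gf=cv2.GaussianBlur(g,(3,3),0).astype(float)
for r in range(238,308,3):
    d=np.diff(gf[r]); l=360+np.argmax(d[360:395]); q=425+np.argmin(d[425:442]); L.append((l+1,r));Rr.append((q+1,r))
L=np.array(L)*.64;Rr=np.array(Rr)*.64
for z in(53,62,70,78,87):
    a=np.array([ray(K,P,p,z) for p in L]);b=np.array([ray(K,P,p,z) for p in Rr])
    f=lambda q:np.polyfit(q[:,1],q[:,0],1)
    pa,pb=f(a),f(b); print(z,'slopes',pa[0].round(3),pb[0].round(3),'width',np.median(b[:,0]-a[:,0]).round(1),'cx',((a+b)/2).mean(0).round(1))
# foot
e=[(338,254),(472,254),(405,187)]
for p in e: print(p,ray(K,P,np.array(p)*.64,12).round(1))
```

```text
row profile [154, 155, 154, 154, 145, 102, 90, 98, 98, 100, 104, 101, 102, 104, 104, 103, 104, 105, 104, 95, 96, 97, 93, 98, 177, 202, 202, 202, 201, 201, 201, 201, 202, 201, 201, 201, 201, 201, 201, 201, 201, 201, 201, 201, 201, 201, 201, 201, 201, 201, 201, 201, 158, 106, 100, 100, 99, 80, 29, 32, 39, 37, 36, 36, 34, 57, 98, 104, 101, 96, 116, 151, 155, 154, 155]
53 slopes -0.022 -0.034 width 41.4 cx [571.9 194.2  53. ]
62 slopes -0.022 -0.034 width 40.3 cx [571.8 196.1  62. ]
70 slopes -0.022 -0.034 width 39.3 cx [571.6 197.7  70. ]
78 slopes -0.022 -0.034 width 38.3 cx [571.5 199.4  78. ]
87 slopes -0.022 -0.034 width 37.3 cx [571.3 201.2  87. ]
(338, 254) [517.5 201.   12. ]
(472, 254) [625.4 201.2  12. ]
(405, 187) [571.1 253.5  12. ]
```

Emit:
arm_command(
  deltas=[
    {"x":-3.7,"y":-0.7,"z":0.5,"rx":0,"ry":0,"rz":0},
    {"x":-3.7,"y":-0.7,"z":0.8,"rx":0,"ry":0,"rz":0},
    {"x":-3.7,"y":-0.7,"z":0.8,"rx":0,"ry":0,"rz":0},
    {"x":-3.7,"y":-0.7,"z":0.8,"rx":0,"ry":0,"rz":0},
    {"x":-3.7,"y":-0.7,"z":0.8,"rx":0,"ry":0,"rz":0},
    {"x":-3.7,"y":-0.7,"z":0.8,"rx":0,"ry":0,"rz":0},
    {"x":-3.7,"y":-0.6,"z":0.8,"rx":0,"ry":0,"rz":0},
    {"x":-3.6,"y":-0.6,"z":0.8,"rx":0,"ry":0,"rz":0},
    {"x":0,"y":0,"z":0,"rx":0,"ry":0,"rz":8},
    {"x":0,"y":0,"z":0,"rx":0,"ry":0,"rz":8},
  ],
)

```text
clock: 3.85
tool_pos: [512.5, -100.2, 201.1]
tcp_rot: [-2.514, -1.883, 0.0]
contact_force: [-0.1, 0.4, 0.4]
opening: 85.5
grasp_force: 0.0
```

Emit:
arm_command(
  deltas=[
    {"x":0,"y":0,"z":0,"rx":0,"ry":0,"rz":0},
    {"x":0,"y":0,"z":0,"rx":0,"ry":0,"rz":0},
    {"x":0,"y":0,"z":0,"rx":0,"ry":0,"rz":0},
  ],
)

```text
clock: 4.15
tool_pos: [512.9, -98.9, 201.3]
tcp_rot: [2.506, 1.895, 0.0]
contact_force: [0.2, 0.1, 0.5]
opening: 85.4
grasp_force: 0.0
```

Run:
```python
from h import *
st=telemetry.get_state();print(st['clock'],st['tool_pos'],st['tcp_rot'])
w=eyes.get_image('wrist');cv2.imwrite('pics/w3.png',cv2.resize(w[...,::-1],(800,600)))
np.save('w3.npy',np.r_[st['tool_pos'],st['tcp_rot']])
# foot circle from w2
s=np.load('w2.npy');K,P,_=cam('wrist',dict(tool_pos=s[:3],tcp_rot=s[3:]))
g=cv2.GaussianBlur(cv2.cvtColor(cv2.imread('pics/w2.png'),cv2.COLOR_BGR2GRAY),(5,5),0).astype(float)
c0=np.array([571.4,199]);pts=[]
rr=np.arange(46,64,.5)
for th in np.radians(np.arange(0,360,6)):
    uv=np.array([proj(K,P,np.r_[c0+r*np.array([np.cos(th),np.sin(th)]),12])/.64 for r in rr],np.float32)
    v=cv2.remap(g.astype(np.float32),uv[:,0][None],uv[:,1][None],1)[0]
    d=np.diff(v); i=np.argmax(d)
    if d[i]>6: pts.append(c0+(rr[i]+.25)*np.array([np.cos(th),np.sin(th)]))
pts=np.array(pts)
from scipy.optimize import least_squares
r=least_squares(lambda p:np.hypot(*(pts-p[:2]).T)-p[2],[*c0,55],loss='soft_l1',f_scale=.5)
print(len(pts),r.x,np.abs(r.fun).mean())
```

```text
4.15 [512.86927668 -98.93276439 201.32195285] [2.50596195e+00 1.89451226e+00 2.27129029e-05]
57 [570.91523056 198.04653451  54.69258737] 0.796652557454262
```

View pics/w3.png

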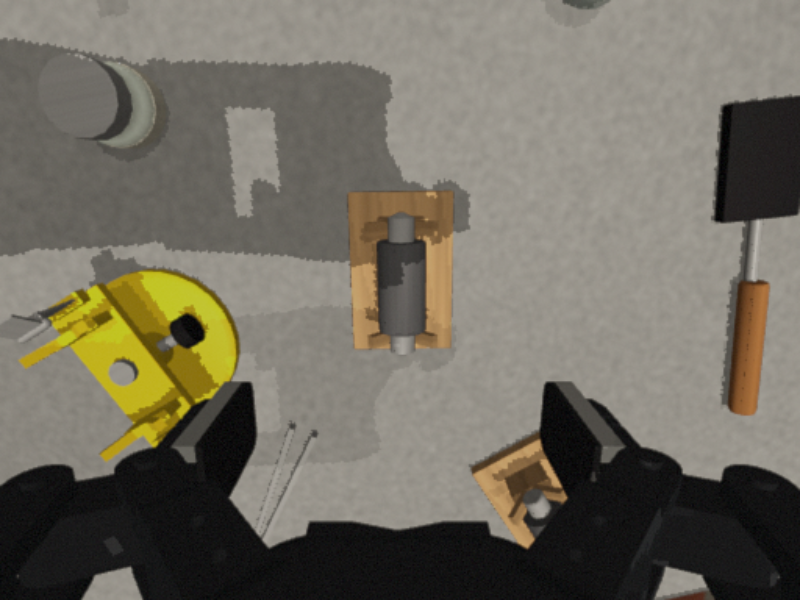

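The view shows the smooth drum at columns 377–427 and rows 240–335, with axle ends at (401,212) and (402,354). The grooved one is far off at lower right.

Run:
```python
from h import *
s=np.load('w3.npy');K,P,_=cam('wrist',dict(tool_pos=s[:3],tcp_rot=s[3:]))
Rt=R.from_rotvec(s[3:]).as_matrix()
im=cv2.imread('pics/w3.png');g=cv2.cvtColor(im,cv2.COLOR_BGR2GRAY)
print(g[196:262:2,401].tolist());print(g[322:366:2,402].tolist());print(g[290,366:440:2].tolist(),g[320,366:440:2].tolist())
t=lambda uv,z:(Rt.T@(ray(K,P,np.array(uv)*.64,z)-s[:3])).round(1)
for n,uv,z in [('rimtop',(401,240),60),('rimbot',(402,335),60),('stub end top',(401,214),45),('stub bot',(402,353),49),('L',(377,290),47),('R',(427,290),47),('L2',(378,320),47),('R2',(426,320),47),('stubc',(401,225),50),('stubc2',(402,345),52),
 ('base1',(349,192),10),('base2',(453,192),10),('base3',(356,349),10),('base4',(450,349),10)]: print(n,t(uv,z))
print('yaw',np.degrees(np.arctan2(Rt[1,0],Rt[0,0])))
```

```text
[114, 114, 114, 112, 113, 113, 113, 110, 95, 91, 93, 99, 111, 113, 113, 113, 114, 112, 113, 112, 114, 114, 114, 92, 50, 59, 60, 58, 58, 59, 58, 59, 59]
[91, 94, 93, 92, 92, 91, 87, 115, 158, 161, 160, 162, 163, 163, 164, 166, 150, 126, 130, 132, 134, 135]
[150, 151, 159, 160, 140, 108, 54, 54, 62, 70, 76, 80, 84, 86, 88, 91, 95, 97, 98, 100, 100, 94, 93, 88, 86, 83, 80, 74, 67, 68, 122, 157, 155, 157, 158, 153, 154] [142, 133, 118, 117, 110, 89, 60, 53, 64, 70, 77, 79, 82, 88, 90, 90, 94, 94, 94, 96, 95, 91, 88, 86, 83, 79, 76, 71, 63, 61, 110, 144, 142, 141, 148, 152, 156]
rimtop [3.110e+01 1.000e-01 1.413e+02]
rimbot [-26.4   0.8 141.3]
stub end top [ 44.4   0.2 156.3]
stub bot [-42.3   1.  152.3]
L [ -1.6 -14.5 154.3]
R [ -1.6  16.3 154.3]
L2 [-20.9 -14.1 154.3]
R2 [-20.9  16.  154.3]
stubc [ 38.5   0.2 151.3]
stubc2 [-35.7   0.9 149.3]
base1 [ 55.8 -33.8 191.3]
base2 [ 55.8  34.7 191.3]
base3 [-54.4 -31.8 191.3]
base4 [-54.4  35.9 191.3]
yaw 74.17870700008528
```

Emit:
arm_command(
  deltas=[
    {"x":0.1,"y":0.07,"z":2.0,"rx":0,"ry":0,"rz":-0.6},
    {"x":0,"y":0,"z":3.0,"rx":0,"ry":0,"rz":0},
    {"x":0,"y":0,"z":3.0,"rx":0,"ry":0,"rz":0},
    {"x":0,"y":0,"z":3.0,"rx":0,"ry":0,"rz":0},
    {"x":0,"y":0,"z":2.5,"rx":0,"ry":0,"rz":0},
    {"x":0,"y":0,"z":1.5,"rx":0,"ry":0,"rz":0},
    {"x":0,"y":0,"z":0.9,"rx":0,"ry":0,"rz":0},
    {"x":0,"y":0,"z":0.4,"rx":0,"ry":0,"rz":0},
    {"x":0,"y":0,"z":0,"rx":0,"ry":0,"rz":0},
    {"x":0,"y":0,"z":0,"rx":0,"ry":0,"rz":0},
  ],
)

```text
clock: 5.2
tool_pos: [514.2, -98.5, 39.0]
tcp_rot: [2.499, 1.902, 0.001]
contact_force: [0.3, -0.5, 0.6]
opening: 85.7
grasp_force: 0.0
```

Emit:
arm_command(
  deltas=[
    {"x":0,"y":0,"z":0,"rx":0,"ry":0,"rz":0},
    {"x":0,"y":0,"z":0,"rx":0,"ry":0,"rz":0},
    {"x":0,"y":0,"z":0,"rx":0,"ry":0,"rz":0},
    {"x":0,"y":0,"z":0,"rx":0,"ry":0,"rz":0},
    {"x":0,"y":0,"z":0,"rx":0,"ry":0,"rz":0},
    {"x":0,"y":0,"z":0,"rx":0,"ry":0,"rz":0},
    {"x":0,"y":0,"z":0,"rx":0,"ry":0,"rz":0},
    {"x":0,"y":0,"z":0,"rx":0,"ry":0,"rz":0},
  ],
  hand=1,
  grip_force=80,
)

```text
clock: 6.0
tool_pos: [515.1, -98.7, 39.1]
tcp_rot: [2.498, 1.9, 0.004]
contact_force: [6.8, -1.7, 0.8]
opening: 28.0
grasp_force: 78.8
```

Emit:
arm_command(
  deltas=[
    {"x":0,"y":0.1,"z":-0.3,"rx":0,"ry":0,"rz":0},
    {"x":0,"y":0,"z":-0.7,"rx":0,"ry":0,"rz":0},
    {"x":0,"y":0,"z":-1.5,"rx":0,"ry":0,"rz":0},
    {"x":0,"y":0,"z":-2.5,"rx":0,"ry":0,"rz":0},
    {"x":0,"y":0,"z":-3,"rx":0,"ry":0,"rz":0},
    {"x":0,"y":0,"z":-3,"rx":0,"ry":0,"rz":0},
    {"x":0,"y":0,"z":-3,"rx":0,"ry":0,"rz":0},
    {"x":0,"y":0,"z":-2,"rx":0,"ry":0,"rz":0},
    {"x":0,"y":0,"z":-1,"rx":0,"ry":0,"rz":0},
    {"x":0,"y":0,"z":0,"rx":0,"ry":0,"rz":0},
  ],
)

```text
clock: 7.0
tool_pos: [514.9, -98.7, 209.2]
tcp_rot: [2.499, 1.901, 0.001]
contact_force: [-0.0, 0.4, -3.3]
opening: 28.0
grasp_force: 79.1
```

Run:
```python
from h import *
st=telemetry.get_state();print({k:np.round(v,3) for k,v in st.items()})
w=eyes.get_image('wrist');cv2.imwrite('pics/w4.png',cv2.resize(w[...,::-1],(800,600)))
K,P,_=cam('wrist',st);T=R.from_rotvec(st['tcp_rot']).as_matrix()
print('grasp-axis proj at tcp-8:',[ (proj(K,P,st['tool_pos']+T@[x,0,-8])/.64).round(0) for x in(45,0,-45)])
```

```text
{'clock': np.float64(7.0), 'joint_pos': array([-0.259,  0.272,  1.636,  0.   ,  1.232,  0.011]), 'qvel': array([-0.002,  0.032,  0.034,  0.002, -0.03 ,  0.001]), 'joint_efforts': array([ 2.2000e-02, -5.4409e+01, -3.7159e+01, -1.0000e-03,  4.9000e-01,
       -0.0000e+00]), 'tool_pos': array([514.878, -98.654, 209.217]), 'tcp_rot': array([2.499e+00, 1.901e+00, 1.000e-03]), 'contact_force': array([-0.05,  0.38, -3.29]), 'ft_torque': array([0.01 , 0.056, 0.006]), 'grasp_force': np.float64(79.071), 'opening': np.float64(27.979)}
grasp-axis proj at tcp-8: [array([404., 265.]), array([404., 418.]), array([403., 547.])]
```

View pics/w4.png

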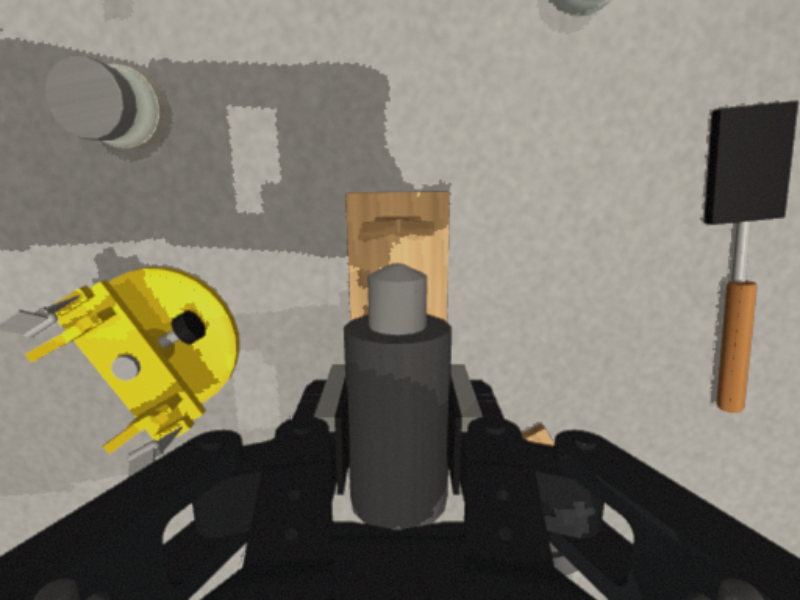

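The roller is held centrally and level: end face at (398,265), drum between the pads, and 3.3 N of weight. I'm carrying it above the rest.

Emit:
arm_command(
  deltas=[
    {"x":0,"y":0,"z":0,"rx":0,"ry":0,"rz":-6},
    {"x":0,"y":0,"z":0,"rx":0,"ry":0,"rz":-6},
    {"x":0,"y":0,"z":0,"rx":0,"ry":0,"rz":-5.1},
    {"x":3.3,"y":0.7,"z":0,"rx":0,"ry":0,"rz":0},
    {"x":4,"y":0.9,"z":0,"rx":0,"ry":0,"rz":0},
    {"x":4,"y":0.9,"z":0,"rx":0,"ry":0,"rz":0},
    {"x":4,"y":0.9,"z":0,"rx":0,"ry":0,"rz":0},
    {"x":4,"y":0.9,"z":0,"rx":0,"ry":0,"rz":0},
    {"x":4,"y":0.9,"z":0,"rx":0,"ry":0,"rz":0},
    {"x":4,"y":0.9,"z":0,"rx":0,"ry":0,"rz":0},
  ],
)

```text
clock: 8.05
tool_pos: [567.5, 177.6, 206.4]
tcp_rot: [-2.189, -2.252, 0.004]
contact_force: [-0.1, -0.5, -2.5]
opening: 27.8
grasp_force: 79.1
```

Emit:
arm_command(
  deltas=[
    {"x":1.5,"y":0.3,"z":0,"rx":0,"ry":0,"rz":0},
    {"x":0.7,"y":0.2,"z":0,"rx":0,"ry":0,"rz":0},
    {"x":0,"y":0,"z":0,"rx":0,"ry":0,"rz":0},
    {"x":0,"y":0,"z":0,"rx":0,"ry":0,"rz":0},
  ],
)

```text
clock: 8.45
tool_pos: [572.3, 197.0, 207.8]
tcp_rot: [-2.191, -2.251, 0.001]
contact_force: [0.1, 0.4, -3.0]
opening: 28.0
grasp_force: 79.2
```

Run:
```python
from h import *
st=telemetry.get_state();print(st['clock'],st['tool_pos'],2*np.degrees(np.arctan2(st['tcp_rot'][1],st['tcp_rot'][0])),st['contact_force'])
w=eyes.get_image('wrist')
s=eyes.get_image('side')
cv2.imwrite('pics/w5.png',np.hstack([cv2.resize(w[60:260,130:380],None,fx=2,fy=2),cv2.resize(s[100:200,180:280],(300,400),interpolation=2)[:400]])[...,::-1])
```

```text
8.45 [572.30694196 196.96217134 207.82829341] -268.4352179366262 [ 0.1385497   0.37752703 -2.95989811]
```

View pics/w5.png

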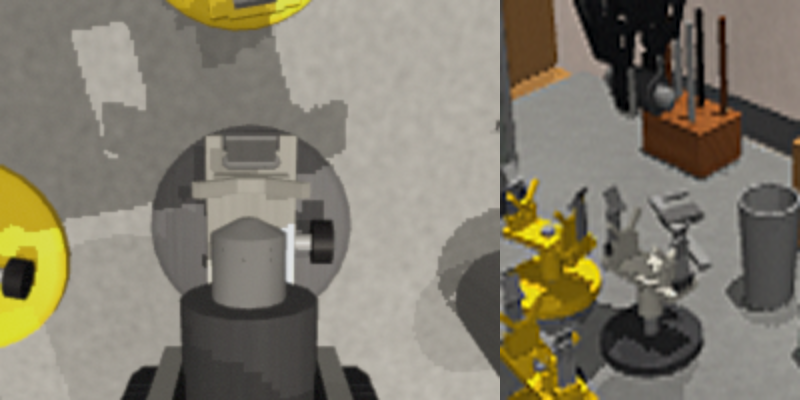

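Roller and rest line up in the wrist view: axle at crop column 249 against plate centre 251, and foot centre 251. The side view shows the clips open and empty. After a small shift I'll go down.

Emit:
arm_command(
  deltas=[
    {"x":0.12,"y":0.07,"z":1.5,"rx":0,"ry":0,"rz":0},
    {"x":0,"y":0,"z":2.0,"rx":0,"ry":0,"rz":0},
    {"x":0,"y":0,"z":1.7,"rx":0,"ry":0,"rz":0},
    {"x":0,"y":0,"z":1.2,"rx":0,"ry":0,"rz":0},
    {"x":0,"y":0,"z":0.6,"rx":0,"ry":0,"rz":0},
    {"x":0,"y":0,"z":0.3,"rx":0,"ry":0,"rz":0},
    {"x":0,"y":0,"z":0,"rx":0,"ry":0,"rz":0},
    {"x":0,"y":0,"z":0,"rx":0,"ry":0,"rz":0},
  ],
)

```text
clock: 9.35
tool_pos: [573.3, 199.4, 136.0]
tcp_rot: [2.189, 2.252, 0.002]
contact_force: [0.6, 0.4, -2.7]
opening: 27.7
grasp_force: 79.2
```

Emit:
arm_command(
  deltas=[
    {"x":0,"y":0,"z":0.2,"rx":0,"ry":0,"rz":0},
    {"x":0,"y":0,"z":0.2,"rx":0,"ry":0,"rz":0},
    {"x":0,"y":0,"z":0,"rx":0,"ry":0,"rz":0},
  ],
)

```text
clock: 9.65
tool_pos: [573.0, 199.3, 131.1]
tcp_rot: [-2.19, -2.253, 0.0]
contact_force: [-0.1, 0.1, -2.6]
opening: 27.7
grasp_force: 79.2
```

Emit:
arm_command(
  deltas=[
    {"x":0,"y":0,"z":0.2,"rx":0,"ry":0,"rz":0},
    {"x":0,"y":0,"z":0.2,"rx":0,"ry":0,"rz":0},
    {"x":0,"y":0,"z":0,"rx":0,"ry":0,"rz":0},
  ],
)

```text
clock: 9.95
tool_pos: [572.9, 199.3, 126.9]
tcp_rot: [-2.19, -2.252, 0.001]
contact_force: [-0.3, -0.3, -2.7]
opening: 27.8
grasp_force: 79.2
```

Emit:
arm_command(
  deltas=[
    {"x":0,"y":0,"z":0.2,"rx":0,"ry":0,"rz":0},
    {"x":0,"y":0,"z":0.2,"rx":0,"ry":0,"rz":0},
    {"x":0,"y":0,"z":0,"rx":0,"ry":0,"rz":0},
  ],
)

```text
clock: 10.25
tool_pos: [572.9, 199.3, 122.9]
tcp_rot: [-2.19, -2.252, 0.001]
contact_force: [-0.2, -0.1, -2.8]
opening: 27.8
grasp_force: 79.2
```

Emit:
arm_command(
  deltas=[
    {"x":-0.08,"y":0,"z":0.2,"rx":0,"ry":0,"rz":0},
    {"x":0,"y":0,"z":0.2,"rx":0,"ry":0,"rz":0},
    {"x":0,"y":0,"z":0,"rx":0,"ry":0,"rz":0},
  ],
)

```text
clock: 10.55
tool_pos: [572.9, 198.4, 118.9]
tcp_rot: [-2.19, -2.252, 0.001]
contact_force: [0.1, 0.1, -2.7]
opening: 28.0
grasp_force: 79.2
```

Emit:
arm_command(
  deltas=[
    {"x":0,"y":0,"z":0.2,"rx":0,"ry":0,"rz":0},
    {"x":0,"y":0,"z":0.2,"rx":0,"ry":0,"rz":0},
    {"x":0,"y":0,"z":0,"rx":0,"ry":0,"rz":0},
  ],
)

```text
clock: 10.85
tool_pos: [572.9, 198.5, 114.9]
tcp_rot: [-2.19, -2.252, 0.001]
contact_force: [1.0, 1.0, -2.2]
opening: 27.8
grasp_force: 79.2
```

Emit:
arm_command(
  deltas=[
    {"x":0,"y":0,"z":0.15,"rx":0,"ry":0,"rz":0},
    {"x":0,"y":0,"z":0.1,"rx":0,"ry":0,"rz":0},
    {"x":0,"y":0,"z":0,"rx":0,"ry":0,"rz":0},
  ],
)

```text
clock: 11.15
tool_pos: [573.0, 198.5, 112.6]
tcp_rot: [-2.19, -2.253, 0.0]
contact_force: [-1.3, 0.4, -2.9]
opening: 27.9
grasp_force: 79.2
```

Still free, so I'll continue.

Emit:
arm_command(
  deltas=[
    {"x":0,"y":0,"z":0.15,"rx":0,"ry":0,"rz":0},
    {"x":0,"y":0,"z":0.15,"rx":0,"ry":0,"rz":0},
    {"x":0,"y":0,"z":0,"rx":0,"ry":0,"rz":0},
  ],
)

```text
clock: 11.45
tool_pos: [573.0, 198.5, 109.5]
tcp_rot: [-2.19, -2.252, 0.001]
contact_force: [0.2, -0.1, -3.0]
opening: 28.3
grasp_force: 79.2
```

Emit:
arm_command(
  deltas=[
    {"x":0,"y":0,"z":0.15,"rx":0,"ry":0,"rz":0},
    {"x":0,"y":0,"z":0.15,"rx":0,"ry":0,"rz":0},
    {"x":0,"y":0,"z":0,"rx":0,"ry":0,"rz":0},
  ],
)

```text
clock: 11.75
tool_pos: [573.0, 198.5, 106.5]
tcp_rot: [-2.19, -2.253, 0.0]
contact_force: [0.8, 0.1, -2.8]
opening: 27.8
grasp_force: 79.2
```

Emit:
arm_command(
  deltas=[
    {"x":0,"y":0,"z":0.15,"rx":0,"ry":0,"rz":0},
    {"x":0,"y":0,"z":0.15,"rx":0,"ry":0,"rz":0},
    {"x":0,"y":0,"z":0,"rx":0,"ry":0,"rz":0},
  ],
)

```text
clock: 12.05
tool_pos: [573.4, 198.5, 104.2]
tcp_rot: [2.19, 2.252, 0.001]
contact_force: [0.6, -1.0, 2.1]
opening: 28.0
grasp_force: 79.7
```

That's first contact: +5 N net at TCP z of about 105, so the seat should be near TCP z 91. I'll go on in 1 mm steps.

Emit:
arm_command(
  deltas=[
    {"x":0,"y":0,"z":0.1,"rx":0,"ry":0,"rz":0},
    {"x":0,"y":0,"z":0,"rx":0,"ry":0,"rz":0},
  ],
)

```text
clock: 12.25
tool_pos: [573.6, 198.6, 103.6]
tcp_rot: [2.189, 2.252, 0.002]
contact_force: [0.2, -1.0, 5.1]
opening: 28.0
grasp_force: 80.0
```

Emit:
arm_command(
  deltas=[
    {"x":0,"y":0,"z":0.1,"rx":0,"ry":0,"rz":0},
    {"x":0,"y":0,"z":0,"rx":0,"ry":0,"rz":0},
  ],
)

```text
clock: 12.45
tool_pos: [573.8, 198.6, 102.9]
tcp_rot: [2.189, 2.252, 0.003]
contact_force: [0.4, -1.4, 7.5]
opening: 27.7
grasp_force: 80.2
```

Emit:
arm_command(
  deltas=[
    {"x":0,"y":0,"z":0.1,"rx":0,"ry":0,"rz":0},
    {"x":0,"y":0,"z":0,"rx":0,"ry":0,"rz":0},
  ],
)

```text
clock: 12.65
tool_pos: [573.7, 198.6, 101.7]
tcp_rot: [2.189, 2.252, 0.003]
contact_force: [1.3, -1.4, 4.6]
opening: 27.7
grasp_force: 80.1
```

Run:
```python
from h import *
st=telemetry.get_state();print(st['contact_force'],st['ft_torque'],st['tool_pos'],st['tcp_rot'])
```

```text
[ 1.33004729 -1.36527489  4.60846489] [-0.0136787  -0.1968488   0.05162738] [573.71617378 198.56501985 101.6741627 ] [2.1891978  2.25160492 0.00287217]
```

Emit:
arm_command(
  deltas=[
    {"x":0,"y":0,"z":0.1,"rx":0,"ry":0,"rz":0},
    {"x":0,"y":0,"z":0,"rx":0,"ry":0,"rz":0},
  ],
)

```text
clock: 12.85
tool_pos: [573.0, 198.7, 99.7]
tcp_rot: [-2.19, -2.253, -0.0]
contact_force: [-0.7, -0.2, 1.7]
opening: 27.7
grasp_force: 79.5
```

Emit:
arm_command(
  deltas=[
    {"x":0,"y":0,"z":0.1,"rx":0,"ry":0,"rz":0},
    {"x":0,"y":0,"z":0,"rx":0,"ry":0,"rz":0},
  ],
)

```text
clock: 13.05
tool_pos: [573.3, 198.4, 98.9]
tcp_rot: [2.19, 2.252, 0.001]
contact_force: [1.4, -2.0, 1.3]
opening: 28.0
grasp_force: 79.7
```

Emit:
arm_command(
  deltas=[
    {"x":0,"y":0,"z":0.1,"rx":0,"ry":0,"rz":0},
    {"x":0,"y":0,"z":0,"rx":0,"ry":0,"rz":0},
  ],
)

```text
clock: 13.25
tool_pos: [573.1, 198.4, 97.7]
tcp_rot: [2.19, 2.252, 0.0]
contact_force: [3.0, -1.0, 2.5]
opening: 27.9
grasp_force: 79.7
```

Emit:
arm_command(
  deltas=[
    {"x":0,"y":0,"z":0.1,"rx":0,"ry":0,"rz":0},
    {"x":0,"y":0,"z":0,"rx":0,"ry":0,"rz":0},
  ],
)

```text
clock: 13.45
tool_pos: [572.8, 198.4, 96.2]
tcp_rot: [-2.19, -2.252, 0.001]
contact_force: [1.4, -0.5, -2.3]
opening: 28.1
grasp_force: 79.3
```

The force fell to about 0.5 N net some 9 mm below first contact, so the clips have snapped over. Landing should be about 5 mm lower.

Emit:
arm_command(
  deltas=[
    {"x":0,"y":0,"z":0.1,"rx":0,"ry":0,"rz":0},
    {"x":0,"y":0,"z":0.1,"rx":0,"ry":0,"rz":0},
    {"x":0,"y":0,"z":0,"rx":0,"ry":0,"rz":0},
  ],
)

```text
clock: 13.75
tool_pos: [572.6, 198.4, 93.9]
tcp_rot: [-2.189, -2.252, 0.002]
contact_force: [1.7, -1.9, -6.1]
opening: 28.0
grasp_force: 79.1
```

Emit:
arm_command(
  deltas=[
    {"x":0,"y":0,"z":0.07,"rx":0,"ry":0,"rz":0},
    {"x":0,"y":0,"z":0,"rx":0,"ry":0,"rz":0},
  ],
)

```text
clock: 13.95
tool_pos: [572.7, 198.5, 93.6]
tcp_rot: [-2.189, -2.252, 0.001]
contact_force: [-0.4, -2.1, -6.6]
opening: 27.9
grasp_force: 79.2
```

Emit:
arm_command(
  deltas=[
    {"x":0,"y":0,"z":0.07,"rx":0,"ry":0,"rz":0},
    {"x":0,"y":0,"z":0,"rx":0,"ry":0,"rz":0},
  ],
)

```text
clock: 14.15
tool_pos: [572.9, 198.5, 93.2]
tcp_rot: [-2.19, -2.252, 0.001]
contact_force: [-0.5, -2.0, -5.4]
opening: 27.5
grasp_force: 79.2
```

Emit:
arm_command(
  deltas=[
    {"x":0,"y":0,"z":0.07,"rx":0,"ry":0,"rz":0},
    {"x":0,"y":0,"z":0,"rx":0,"ry":0,"rz":0},
  ],
)

```text
clock: 14.35
tool_pos: [573.1, 198.5, 92.6]
tcp_rot: [2.19, 2.253, 0.0]
contact_force: [-0.3, -1.9, -4.8]
opening: 27.9
grasp_force: 79.2
```

Emit:
arm_command(
  deltas=[
    {"x":0,"y":0,"z":0.07,"rx":0,"ry":0,"rz":0},
    {"x":0,"y":0,"z":0,"rx":0,"ry":0,"rz":0},
  ],
)

```text
clock: 14.55
tool_pos: [573.2, 198.4, 92.0]
tcp_rot: [2.19, 2.252, 0.0]
contact_force: [0.8, -3.1, -4.1]
opening: 27.7
grasp_force: 79.2
```

Emit:
arm_command(
  deltas=[
    {"x":0,"y":0,"z":0.06,"rx":0,"ry":0,"rz":0},
    {"x":0,"y":0,"z":0,"rx":0,"ry":0,"rz":0},
  ],
)

```text
clock: 14.75
tool_pos: [573.2, 198.5, 91.6]
tcp_rot: [2.19, 2.252, 0.0]
contact_force: [-0.3, -2.5, -2.2]
opening: 27.9
grasp_force: 79.3
```

Emit:
arm_command(
  deltas=[
    {"x":0,"y":0,"z":0.06,"rx":0,"ry":0,"rz":0},
    {"x":0,"y":0,"z":0,"rx":0,"ry":0,"rz":0},
  ],
)

```text
clock: 14.95
tool_pos: [573.3, 198.5, 91.4]
tcp_rot: [2.19, 2.252, 0.001]
contact_force: [-2.3, -4.3, 4.2]
opening: 27.6
grasp_force: 80.0
```

Emit:
arm_command(
  deltas=[
    {"x":0,"y":0,"z":0.05,"rx":0,"ry":0,"rz":0},
    {"x":0,"y":0,"z":0,"rx":0,"ry":0,"rz":0},
  ],
)

```text
clock: 15.15
tool_pos: [573.3, 198.5, 91.3]
tcp_rot: [2.189, 2.252, 0.001]
contact_force: [-5.5, -4.4, 9.6]
opening: 28.2
grasp_force: 80.5
```

Landed firmly: z stalls at 91.3, which agrees with contact −14 mm. I'll unload a little, open and rise.

Emit:
arm_command(
  deltas=[
    {"x":0,"y":0,"z":-0.07,"rx":0,"ry":0,"rz":0},
    {"x":0,"y":0,"z":0,"rx":0,"ry":0,"rz":0},
  ],
)

```text
clock: 15.35
tool_pos: [573.3, 198.5, 91.4]
tcp_rot: [2.19, 2.252, 0.001]
contact_force: [-1.6, -4.6, 4.9]
opening: 27.9
grasp_force: 79.9
```

Emit:
arm_command(
  deltas=[
    {"x":0,"y":0,"z":0,"rx":0,"ry":0,"rz":0},
    {"x":0,"y":0,"z":0,"rx":0,"ry":0,"rz":0},
    {"x":0,"y":0,"z":0,"rx":0,"ry":0,"rz":0},
    {"x":0,"y":0,"z":0,"rx":0,"ry":0,"rz":0},
    {"x":0,"y":0,"z":0,"rx":0,"ry":0,"rz":0},
    {"x":0,"y":0,"z":0,"rx":0,"ry":0,"rz":0},
  ],
  hand=-0.4,
)

```text
clock: 15.95
tool_pos: [573.1, 198.6, 91.0]
tcp_rot: [-2.19, -2.253, -0.0]
contact_force: [-0.9, -0.4, 0.6]
opening: 60.0
grasp_force: 0.0
```

Emit:
arm_command(
  deltas=[
    {"x":0,"y":0,"z":-0.5,"rx":0,"ry":0,"rz":0},
    {"x":0,"y":0,"z":-1,"rx":0,"ry":0,"rz":0},
    {"x":0,"y":0,"z":-1.5,"rx":0,"ry":0,"rz":0},
    {"x":0,"y":0,"z":-2.5,"rx":0,"ry":0,"rz":0},
    {"x":0,"y":0,"z":-3,"rx":0,"ry":0,"rz":0},
    {"x":0,"y":0,"z":-3,"rx":0,"ry":0,"rz":0},
    {"x":0,"y":0,"z":-3,"rx":0,"ry":0,"rz":0},
    {"x":0,"y":0,"z":-2,"rx":0,"ry":0,"rz":0},
    {"x":0,"y":0,"z":0,"rx":0,"ry":0,"rz":0},
    {"x":0,"y":0,"z":0,"rx":0,"ry":0,"rz":0},
  ],
)

```text
clock: 16.95
tool_pos: [573.0, 198.5, 256.6]
tcp_rot: [2.19, 2.252, 0.001]
contact_force: [0.3, 0.4, 0.4]
opening: 59.7
grasp_force: 0.0
```

Run:
```python
from h import *
st=telemetry.get_state();print(st['clock'],st['tool_pos'],st['contact_force'])
w=eyes.get_image('wrist');s=eyes.get_image('side')
cv2.imwrite('pics/w6.png',np.hstack([cv2.resize(w[70:270,160:360],(500,500)),cv2.resize(s[130:200,200:242],(300,500),interpolation=2)])[...,::-1])
```

```text
16.95 [572.95130004 198.50720889 256.55518455] [0.30498638 0.43814703 0.35045274]
```

View pics/w6.png

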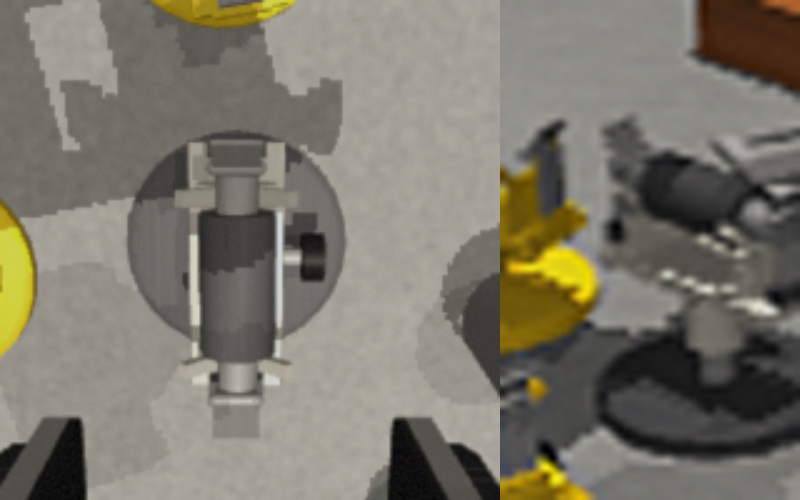

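The roller lies level in both notches: drum at (237,285), aligned with the plate, with both beads closed over the axle ends at (237,170) and (237,395). The gripper is clear, so I'm handing in.

```bash
python3 -c "
from plant import job
print(job.close_job())"
```

```text
the job is handed in; nothing more can be done
None
```

The smooth roller is seated in the grey rest with both clips closed over its ends, released and handed in at about 17 s; the highest measured contact force was about 13 N, and the hand-in returned no verdict.

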